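Strip the pellet press die onto its drying stands

ROBOT

A 6-joint arm with a two-finger parallel gripper is mounted at the origin on a cart in front of the work surface, level with it; the furniture and walls round the work are solid. World frame = base frame: x ahead of the robot, y to its left, z up, the work surface at z = 0. Lengths are in m, angles in rad, forces in N, time in s.
With the tool pointing down it reaches from about 0.35 to 0.85 m from the base axis. Payload 8.1 kg.
Tool frame: the origin (TCP) lies midway between the tips of the shut fingers; the grasp point (between the pads) lies 19 mm behind it; z points along the fingers, y is the line along which they close (so a half turn about z gives the same grasp; the last joint's range is limited). The gripper opens to 93 mm and grips with 3 to 60 N. Pads are 15 mm wide; open, the fingers measure 128 mm over their backs; the gripper's body (75 mm by 188 mm) begins 65 mm behind the grasp point.
Start: joints at [-1.217, 0.13, 1.488, -0, 1.523, -0.085], TCP at [0.255, -0.543, 0.219] pointing down, gripper open.
Joint ranges: [-2.96, 2.96], [-0.89, 2.26], [0.02, 2.5], [-1.34, 4.48], [0, 2.73], [-2.66, 2.66]. Speed limits (rad/s): [2.39, 2.39, 2.79, 3.14, 3.14, 3.14].

INTERFACE

Orientations are given as a unit quaternion [x, y, z, w].
In Python, from workcell import telemetry, camera, camera_info, ctrl, spot_in, silhouettes, spot_point gives the robot as it stands. The module is installed in compiled form; this text tells all that it offers.
- The arm moves only by the tool play_rows, never from a script. Its argument "series" is a list of rows, each a list of 3 entries, a list of its own where there are three numbers: the shift along the world's x, y, z in units of 50 mm (1.0 is 50 mm), then the turn, a rotation vector about the world's x, y, z in units of 6 degrees (1.0 is 6 degrees), then the opening in per cent of the stroke, from 0 (shut) to 100 (fully open). A call has 1 to 10 rows; each row is the pose to reach, as a shift and turn from the pose commanded when the call began; what a row does not reach only later rows make up. A row lasts 1/10 s, in which the tool goes at most 50 mm and 8.59 degrees, less where a joint would pass 70% of its speed; a pose out of reach is approached as far as the arm can. A call with a gripper value outside its range is refused whole. The fingers move at their own pace and stop on an object; the grip force is fixed at half the most. Time passes only in rows, so rows that repeat a pose let the fingers close. It gives the time, the measured TCP pose, the force, the opening and the grip force at its end, in the units of the state.
- telemetry.read_state(): the state, without advancing time (a new reading comes with each control period).
- camera(name): name is "scene" or "top" or "wrist"; returns the picture (480x640x3 uint8, blue, green, red); there is no depth.
- camera_info(name): a dict with "intrinsics" (3x3 intrinsics, pixels), "T" (4x4, takes a point from camera to world coordinates); the wrist camera has in their place "mount" (4x4, takes a point from camera to tool coordinates, whose origin is the TCP and whose axes are the flange's). Camera axes: x right, y down, z forward; pixel columns grow to the right and rows downward; lengths in m; the calibration is good to about 2 mm. A picture is of the moment at which its call begins: read the wrist's pose just before it. camera_info takes no time and is no camera call.
- ctrl.close_job(): hands the job in; it is judged then, once.
Trained networks look in the newest picture that a camera, given by its name, has taken for a name from the list of things; names that differ only in an ending like _2 or _b are one class to them, and where a whole thing is asked for, a point or a joint stands for the part that bears it (a point fixed in the world has none). Each returns a list of dicts, best first, with "confidence" (0 to 1); they miss things now and then, are a little off and sometimes report something else, mostly with a low value. They report only what shows in the picture. A call takes as long as a camera call. They do not tell look-alikes from the thing itself.
- spot_in(camera, label): "uv" ([column, row] in pixels, amid what is visible of it).
- silhouettes(camera, label): "pixels" (480x640 bool, what is visible of it) and "uv" ([column, row] in pixels, amid what is visible of it).
- spot_point(camera, label): "uv" ([column, row] in pixels: a listed point, or the origin of a listed thing).
The state is a dict: "t": time; "joints": joint angles; "qvel": joint speeds; "joint_efforts": joint torques, N m; "tcp_pos": TCP position; "orientation": TCP orientation; "wrist_force": force on the tool from outside, world axes, zero at the start; "torque": the same for the moment, N m; "finger_gap": opening from 0.0 (shut) to 1.0 (fully open); "grasp_force": force on a finger pad.
Only numpy, scipy, OpenCV 4.12 (cv2) and the standard library are available. Lean on these libraries where they do the work, as an engineer would, in place of code of your own. Each camera call takes 0.05 s, during which the arm holds its last target. There are 200 camera calls.

TASK

The pellet die standing assembled on the bench has been used and is due for cleaning: take it apart from the top down and set every part on the stand made for it. Hang the plunger upright in the blue funnel-mouthed socket, then put the brass stop ring over the peg of the yellow stand, then the barrel over the peg of the green stand, and last the base flat inside the rim of the white felt-lined dish, each fully down. The steel is polished and the parts fit closely, so set each part down rather than letting it drop, and leave the glass beaker and the red-capped vial in front of the computer where they stand.

Things in the scene. Friction and masses are not known exactly. Their poses are not given: they have to be found in the camera images.
- plunger_center (a point): Top part: dark steel head, a disc 32 mm across and 18 mm high with a blue band and blue spot on top, on a steel shaft 12 mm across, 36 mm long, pointing down. This point: centre of the head, 9 mm above its underside, 45 mm above the shaft's end; z up. At the start the head rests on the stop ring, the shaft loose in the bore; lift it straight out. Grasp across the head. About 0.11 kg.
- stop_ring_center (a point): Second part from the top. Brass ring, 44 mm outside, 23 mm hole, 16 mm high; this point is its centre (8 mm up), z along its axis. It sits loose on the barrel's shoulder round a 5 mm high, 20 mm wide neck, under the plunger's head. About 0.11 kg.
- die_barrel_center (a point): Third part: satin metal cylinder with green bands, 56 mm across, 40 mm high, with a neck 20 mm across and 5 mm high on top and a 15 mm bore; from below a recess 30 mm across and 18 mm deep. This point: on the axis, 20 mm above the underside; z up. Stands loose on the base's disc, over its 27 mm stub; lift straight up over 16 mm to clear. About 0.40 kg.
- die_base_center (a point): Lowest part: dark grey steel disc 70 mm across and 12 mm high with a round stub 27 mm across and 16 mm high on its middle (28 mm in all), on the bench. This point: on the axis, 20 mm above the underside, the middle of the stub, by which it is best grasped; z up. About 0.36 kg.
- plunger_socket_mouth (a point): Stand for the plunger, fixed: blue plastic foot 60 mm across with an upright tube; its funnel mouth is 29 mm wide inside, 37 mm outside, narrowing within 13 mm to an 18 mm bore, 40 mm deep from rim to floor. This point: middle of the mouth at rim height, 48 mm above the bench. Fully home, the shaft is in the tube and the underside of the head on the rim.
- ring_stand_seat (a point): Stand for the stop ring, fixed: yellow plastic foot 50 mm across and 6 mm thick with a tapered peg, 18 mm wide at the bottom and 6 mm at the tip, 16 mm high above the foot. This point is on the axis at the foot's top, 6 mm above the bench, on which the ring is to lie.
- barrel_stand_seat (a point): Stand for the barrel, fixed: green plastic foot 68 mm across and 6 mm thick with a tapered peg, 25 mm wide at the bottom and 8 mm at the tip, 15 mm high above the foot. This point is on the axis at the foot's top, 6 mm above the bench, on which the barrel is to stand.
- base_dish_seat (a point): Dish for the base, fixed: round white plastic dish, 100 mm outside, 91 mm inside the rim, grey felt floor 4 mm above the bench, rim 6 mm above the floor. This point is the centre of the floor.
- beaker_center (a point): Bystander: empty glass beaker, 45 mm across and 58 mm high, loose; this point is half-way up. Leave it alone.
- vial_center (a point): Bystander: small glass vial with a red cap, 22 mm across and 46 mm high, loose; this point is half-way up. Leave it alone. Behind it, fixed, a black computer tower 0.34 m high, its near edge running from 0.60 m ahead and 0.07 m right of the robot to 0.65 m ahead and 0.21 m right: keep hand and arm in front of it when crossing.
There are look-alikes about, which are no part of the job. Leave any pink or purple look-alike of the part that bears plunger_socket_mouth alone.

How it is judged:
By the outcome, as a careful person would: the job done as asked, in the order asked, and still so for the second after the job is handed in, with the robot touching nothing.
It also fails if it takes over 141 s, if anything falls off the work surface, if the arm or the gripper's body presses on something with over 40 N, if the wrist force passes 120 N, or if a joint passes its speed limit or range.

## Working session

There is one attempt and no reset: what is moved stays moved. The work goes in short steps, Python scripts to look and compute and a tool call to move; the robot and the scene stay as the last step left them, time stands still between calls to the robot, and variables do not carry over. Pictures are saved under pics/ and viewed, at most 14 in all, crops included, and the job is handed in when it is done.

Besides the shell and the picture viewer there is one more tool, called after ">>>" as name(argument=value, ...), one argument or row to a line, values as JSON. play_rows: Moves the arm, as the interface text tells. Its arguments: {"type":"object","properties":{"series":{"type":"array","items":{"type":"array"}}},"required":["series"]}

```bash
mkdir -p pics
cat > h.py <<'E'
import numpy as np, cv2
from scipy.spatial.transform import Rotation as R
from workcell import telemetry, camera, camera_info, ctrl, spot_in, silhouettes, spot_point
def cam(name):
    i=camera_info(name); K=np.array(i["intrinsics"])
    if "T" in i: return K,np.array(i["T"])
    s=telemetry.read_state(); T=np.eye(4); T[:3,:3]=R.from_quat(s["orientation"]).as_matrix(); T[:3,3]=s["tcp_pos"]
    return K,T@np.array(i["mount"])
def ray(KT,uv):
    K,T=KT; d=T[:3,:3]@np.linalg.solve(K,[uv[0],uv[1],1]); return T[:3,3],d
def atz(KT,uv,z):
    o,d=ray(KT,uv); return o+d*(z-o[2])/d[2]
def proj(KT,p):
    K,T=KT; q=K@(T[:3,:3].T@(np.array(p)-T[:3,3])); return q[:2]/q[2]
Z=dict(plunger_center=.087,stop_ring_center=.06,die_barrel_center=.032,die_base_center=.02,plunger_socket_mouth=.048,ring_stand_seat=.006,barrel_stand_seat=.006,base_dish_seat=.004,beaker_center=.029,vial_center=.023)
E
python3 - <<'E'
from h import *
print({k:np.round(v,3).tolist() if not isinstance(v,(float,int)) else v for k,v in telemetry.read_state().items()})
for c in ("scene","top"):
    im=camera(c); cv2.imwrite(f"pics/{c}0.png",im); KT=cam(c); print(c,KT[1][:3,3].round(3))
    for l in Z:
        for d in spot_point(c,l)[:3]: print(l,np.round(d["uv"],1),round(d["confidence"],2),atz(KT,d["uv"],Z[l]).round(4))
E
```

```text
{'t': 0.0, 'joints': [-1.217, 0.131, 1.489, -0.0, 1.523, -0.085], 'qvel': [0.0, 0.002, 0.001, -0.0, 0.003, 0.001], 'joint_efforts': [-0.004, -55.985, -49.177, 0.076, 0.036, -0.0], 'tcp_pos': [0.255, -0.543, 0.218], 'orientation': [0.976, 0.218, -0.0, -0.001], 'wrist_force': [0.715, 0.289, 0.095], 'torque': [0.006, 0.01, 0.003], 'grasp_force': 0.0, 'finger_gap': 1.0010466241051388}
scene [-0.963  0.188  1.336]
plunger_center [184.2 261.7] 0.48 [0.5493 0.2504 0.087 ]
stop_ring_center [185.  269.9] 0.66 [0.5396 0.2529 0.06  ]
die_barrel_center [181.6 259.1] 0.69 [0.6321 0.2606 0.032 ]
die_barrel_center [188.9 273.1] 0.46 [0.5527 0.2433 0.032 ]
plunger_socket_mouth [440.1 251.9] 0.74 [ 0.4096 -0.5999  0.048 ]
plunger_socket_mouth [473.5 248.6] 0.71 [ 0.3946 -0.7187  0.048 ]
plunger_socket_mouth [342.9 267. ] 0.64 [ 0.4253 -0.2551  0.048 ]
ring_stand_seat [216.9 296.9] 0.55 [0.4414 0.1677 0.006 ]
base_dish_seat [302.7 283.5] 0.5 [ 0.4296 -0.1167  0.004 ]
beaker_center [225.8 258.4] 0.47 [0.5982 0.1138 0.029 ]
vial_center [302.7 284.3] 0.23 [ 0.406  -0.1114  0.023 ]
top [ 0.163 -0.215  1.641]
plunger_center [136.  219.8] 0.67 [0.557  0.2475 0.087 ]
stop_ring_center [138.3 221.1] 0.62 [0.5601 0.2494 0.06  ]
die_barrel_center [142.7 220.9] 0.78 [0.5673 0.246  0.032 ]
die_base_center [142.4 220.4] 0.49 [0.5717 0.2502 0.02  ]
plunger_socket_mouth [335.3 257.5] 0.84 [ 0.4463 -0.2627  0.048 ]
plunger_socket_mouth [460.7 269. ] 0.75 [ 0.4038 -0.5873  0.048 ]
plunger_socket_mouth [477.3 236.2] 0.74 [ 0.4892 -0.6385  0.048 ]
ring_stand_seat [170.8 270.9] 0.83 [0.4339 0.1753 0.006 ]
barrel_stand_seat [222.6 260.7] 0.8 [0.4563 0.0375 0.006 ]
base_dish_seat [277.4 264.5] 0.58 [ 0.4409 -0.1085  0.004 ]
beaker_center [189.1 215. ] 0.88 [0.5797 0.1232 0.029 ]
vial_center [255.7 228.2] 0.66 [ 0.5382 -0.0538  0.023 ]
```

```bash
python3 -c "
import cv2,numpy as np
a=cv2.imread('pics/top0.png')[170:320,90:520]; b=cv2.imread('pics/scene0.png')[200:350,90:520]
cv2.imwrite('pics/a.png',cv2.resize(np.vstack([a,b]),None,fx=1.85,fy=1.85,interpolation=2))"
```

```text
(no output)
```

View pics/a.png

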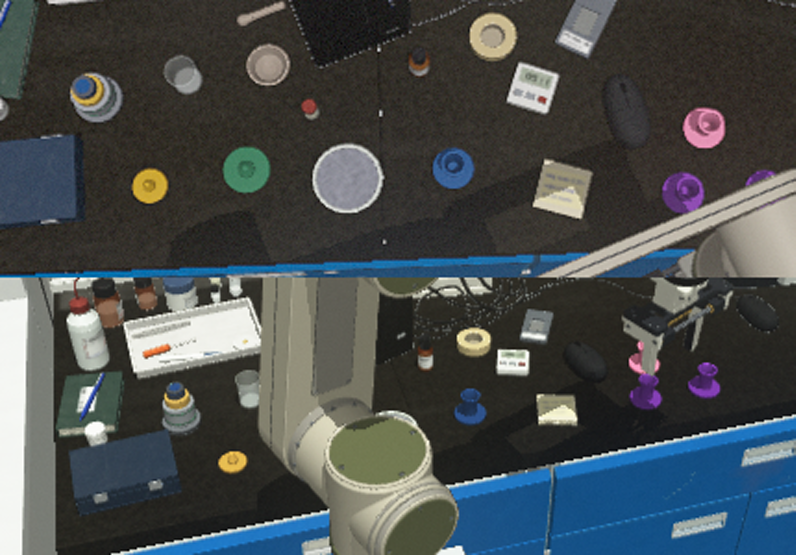

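The top crop shows the die at crop (96,97), the yellow stand at (150,185), the green stand at (246,170), the dish at (348,178) and the blue socket at (453,168). The purple and pink copies are on the right.

>>> play_rows(
  series=[
    [[0.5, 1, 1], [0, 0, -1], 100],
    [[1.2, 2, 1.4], [0, 0, -2], 100],
    [[1.9, 3, 1.6], [0, 0, -3], 100],
    [[2.5, 4, 1.6], [0, 0, -4.2], 100],
    [[2.7, 5, 1.6], [0, 0, -4.2], 100],
    [[2.7, 5.6, 1.6], [0, 0, -4.2], 100],
    [[2.7, 5.6, 1.6], [0, 0, -4.2], 100],
    [[2.7, 5.6, 1.6], [0, 0, -4.2], 100],
    [[2.7, 5.6, 1.6], [0, 0, -4.2], 100],
  ],
)

```text
t: 2.0
tcp_pos: [0.3902, -0.2628, 0.299]
orientation: [1.0, 0.0, 0.0, 0.0]
wrist_force: [0.3, -0.9, -1.0]
finger_gap: 0.999
grasp_force: 0.0
```

```bash
sed -i 's/plunger_center=.087/plunger_center=.077/' h.py
cat >> h.py <<'E'
def look(labels,name="wrist",save=None):
    KT=cam(name); im=camera(name)
    if save: cv2.imwrite(f"pics/{save}.png",im)
    s=telemetry.read_state(); print("t",round(s["t"],2),"tcp",np.round(s["tcp_pos"],4),"q",np.round(s["orientation"],3),"cam",KT[1][:3,3].round(3))
    for l in labels:
        for d in spot_point(name,l)[:2]: print(l,np.round(d["uv"],1),round(d["confidence"],2),atz(KT,d["uv"],Z[l]).round(4))
    return im
E
python3 - <<'E'
from h import *
print(np.array(camera_info("wrist")["mount"]).round(3),np.array(camera_info("wrist")["intrinsics"]).round(1))
look(["plunger_socket_mouth","base_dish_seat","vial_center"],save="w1")
E
```

```text
[[-0.    -0.966 -0.257  0.071]
 [ 1.    -0.     0.     0.001]
 [-0.    -0.257  0.966 -0.165]
 [ 0.     0.     0.     1.   ]] [[401.2   0.  326.3]
 [  0.  401.2 247.1]
 [  0.    0.    1. ]]
t 2.05 tcp [ 0.3899 -0.2635  0.2988] q [ 1. -0.  0.  0.] cam [ 0.461 -0.263  0.464]
plunger_socket_mouth [324.  155.9] 0.66 [ 0.4463 -0.2614  0.048 ]
base_dish_seat [192.5 163.3] 0.74 [ 0.4365 -0.1133  0.004 ]
vial_center [126.3  65.6] 0.77 [ 0.5347 -0.0605  0.023 ]
```

View pics/w1.png

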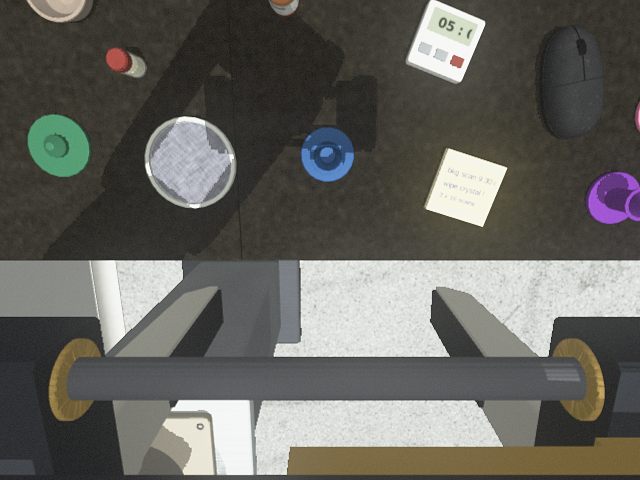

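The view shows the blue socket mouth at about (326,153), the dish at (190,162), the green stand at (58,146) and the vial at (126,62). Next stop is mid-row, then the die.

>>> play_rows(
  series=[
    [[0, 1, 0], [0, 0, 0], 100],
    [[0, 2, 0], [0, 0, 0], 100],
    [[0, 3, 0], [0, 0, 0], 100],
    [[0, 4, 0], [0, 0, 0], 100],
    [[0, 5, 0], [0, 0, 0], 100],
    [[0, 6, 0], [0, 0, 0], 100],
    [[0, 6, 0], [0, 0, 0], 100],
    [[0, 6, 0], [0, 0, 0], 100],
    [[0, 6, 0], [0, 0, 0], 100],
  ],
)

```text
t: 3.1
tcp_pos: [0.3901, 0.0356, 0.2985]
orientation: [1.0, -0.001, -0.0, 0.0]
wrist_force: [0.6, -0.3, -0.4]
finger_gap: 0.997
grasp_force: 0.0
```

```bash
cat >> h.py <<'E'
def circ(name,label,z,near=None):
    """min enclosing-ish circle fit of the silhouette outline on plane z"""
    KT=cam(name); out=[]
    for d in silhouettes(name,label)[:2]:
        m=d["pixels"].astype(np.uint8); c=max(cv2.findContours(m,0,1)[0],key=cv2.contourArea)[:,0]
        p=np.array([atz(KT,u,z)[:2] for u in c.astype(float)])
        (e,ax,an)=cv2.fitEllipse((p*1000).astype(np.float32)); print(label,"sil",round(d["confidence"],2),np.round(e,1),np.round(ax,1))
E
python3 - <<'E'
from h import *
look(["ring_stand_seat","barrel_stand_seat","base_dish_seat","plunger_socket_mouth","plunger_center","beaker_center","vial_center"],save="w2")
for l,z in (("ring_stand_seat",.003),("barrel_stand_seat",.003),("base_dish_seat",.007)): circ("wrist",l,z)
E
```

```text
t 3.15 tcp [0.3901 0.0353 0.2985] q [ 1.    -0.002 -0.     0.   ] cam [0.461 0.035 0.464]
ring_stand_seat [202.9 159.1] 0.86 [0.4413 0.1722 0.006 ]
barrel_stand_seat [325.1 144.3] 0.97 [0.4569 0.0358 0.006 ]
base_dish_seat [457.7 160.3] 0.95 [ 0.4391 -0.1128  0.004 ]
plunger_socket_mouth [623.1 154.2] 0.76 [ 0.4468 -0.2654  0.048 ]
plunger_center [75.7 14.7] 0.94 [0.5667 0.2508 0.077 ]
vial_center [420.4  63.3] 0.71 [ 0.5363 -0.0611  0.023 ]
ring_stand_seat sil 0.59 [436.9 174. ] [47.9 49.2]
barrel_stand_seat sil 0.88 [455.2  35.3] [65.3 66.7]
base_dish_seat sil 0.59 [ 436.4 -110.2] [ 98.7 100.4]
```

View pics/w2.png

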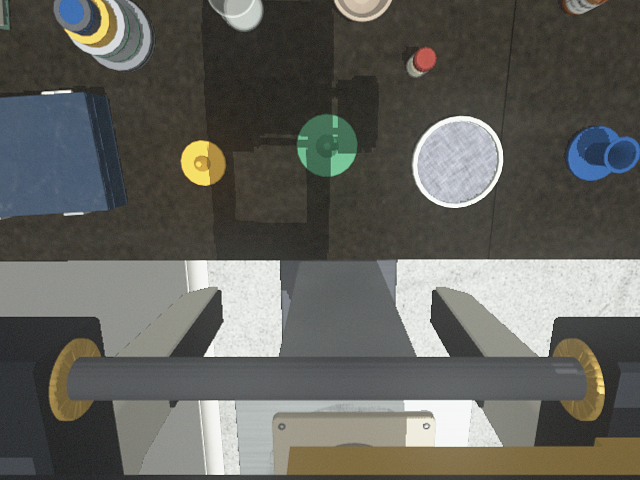

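The view shows the yellow stand at (203,162), the green stand at (326,146), the dish at (458,161) and the die top at (75,14). The navy box is low, with its right edge near column 127.

>>> play_rows(
  series=[
    [[0.5, 0.8, 0], [0, 0, 0], 100],
    [[1, 1.6, 0], [0, 0, 0], 100],
    [[1.5, 2.4, 0], [0, 0, 0], 100],
    [[2, 3.2, 0], [0, 0, 0], 100],
    [[2.4, 4, -0.5], [0, 0, 0], 100],
    [[2.6, 4.3, -1], [0, 0, 0], 100],
    [[2.6, 4.3, -1], [0, 0, 0], 100],
    [[2.6, 4.3, -1], [0, 0, 0], 100],
    [[2.6, 4.3, -1], [0, 0, 0], 100],
  ],
)

```text
t: 4.55
tcp_pos: [0.5203, 0.2514, 0.2502]
orientation: [1.0, -0.001, 0.001, -0.0]
wrist_force: [-0.2, 0.9, 0.6]
finger_gap: 1.0
grasp_force: 0.0
```

Run:
```python
from h import *
look(["plunger_center","stop_ring_center","die_barrel_center","die_base_center","beaker_center"],save="w3")
circ("wrist","plunger_center",.086);circ("wrist","die_base_center",.012)
print(telemetry.read_state()["joints"])
```

```text
t 4.6 tcp [0.5205 0.2513 0.2506] q [ 1.    -0.001  0.001 -0.   ] cam [0.591 0.251 0.416]
plunger_center [327.5 167.9] 0.7 [0.5696 0.2497 0.077 ]
beaker_center [462.5 140.3] 0.75 [0.5916 0.1238 0.029 ]
plunger_center sil 0.58 [567.4 249.7] [31.  31.2]
die_base_center sil 0.81 [566.2 249.6] [65.4 66.4]
die_base_center sil 0.6 [438.  -69.6] [31.9 79.8]
[3.61841654e-01 5.84359536e-02 1.50936361e+00 2.34228668e-05
 1.57294333e+00 1.93414519e+00]
```

View pics/w3.png

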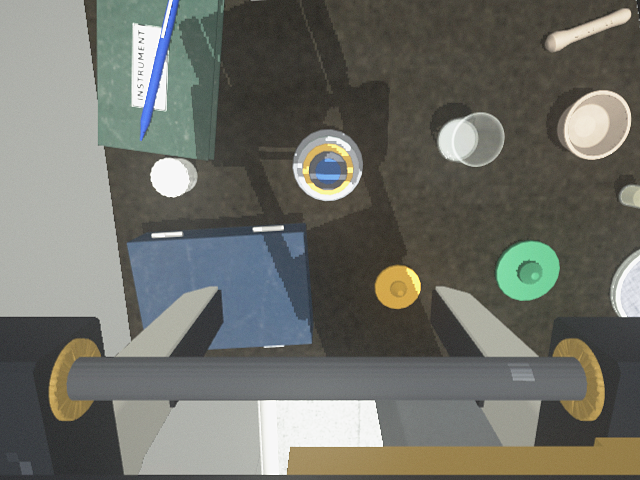

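The view shows the die standing with the plunger's blue top at (329,166), clear of the beaker at (470,140) and the white bottle at (173,177). Descending to grip the head.

>>> play_rows(
  series=[
    [[0.5, 0, -0.5], [0, 0, 0], 70],
    [[0.94, -0.04, -1], [0, 0, 0], 70],
    [[0.94, -0.04, -1.8], [0, 0, 0], 70],
    [[0.94, -0.04, -2.5], [0, 0, 0], 70],
    [[0.94, -0.04, -3], [0, 0, 0], 70],
    [[0.94, -0.04, -3.3], [0, 0, 0], 70],
    [[0.94, -0.04, -3.48], [0, 0, 0], 70],
    [[0.94, -0.04, -3.57], [0, 0, 0], 70],
    [[0.94, -0.04, -3.57], [0, 0, 0], 70],
    [[0.94, -0.04, -3.57], [0, 0, 0], 70],
  ],
)

```text
t: 5.95
tcp_pos: [0.5679, 0.2502, 0.0717]
orientation: [1.0, -0.0, 0.001, -0.0]
wrist_force: [-0.3, 0.1, 0.4]
finger_gap: 0.702
grasp_force: 0.0
```

>>> play_rows(
  series=[
    [[0, 0, 0], [0, 0, 0], 30],
    [[0, 0, 0], [0, 0, 0], 25],
    [[0, 0, 0], [0, 0, 0], 20],
    [[0, 0, 0], [0, 0, 0], 20],
    [[0, 0, 0], [0, 0, 0], 20],
    [[0, 0, 0], [0, 0, 0], 20],
    [[0, 0, 0], [0, 0, 0], 20],
  ],
)

```text
t: 6.65
tcp_pos: [0.567, 0.2499, 0.0703]
orientation: [1.0, -0.001, 0.0, -0.0]
wrist_force: [0.1, -0.4, 0.2]
finger_gap: 0.336
grasp_force: 30.0
```

>>> play_rows(
  series=[
    [[0, 0, 0.1], [0, 0, 0], 0],
    [[0, 0, 0.3], [0, 0, 0], 0],
    [[0, 0, 0.6], [0, 0, 0], 0],
    [[0, 0, 1], [0, 0, 0], 0],
    [[0, 0, 1.5], [0, 0, 0], 0],
    [[0, 0, 2], [0, 0, 0], 0],
    [[0, 0, 2.4], [0, 0, 0], 0],
    [[0, 0, 2.5], [0, 0, 0], 0],
    [[0, 0, 2.5], [0, 0, 0], 0],
    [[0, 0, 2.5], [0, 0, 0], 0],
  ],
)

```text
t: 7.65
tcp_pos: [0.5664, 0.2497, 0.1943]
orientation: [1.0, -0.001, -0.001, 0.0]
wrist_force: [-0.4, -0.1, -1.4]
finger_gap: 0.34
grasp_force: 30.0
```

Run:
```python
from h import *
im=look(["stop_ring_center"],save="w4")
look(["stop_ring_center","plunger_center","die_barrel_center"],"top")
```

```text
t 7.7 tcp [0.5662 0.2496 0.1936] q [ 1.    -0.001 -0.001  0.   ] cam [0.638 0.249 0.36 ]
stop_ring_center [326.4 232.7] 0.56 [0.5691 0.2489 0.06  ]
t 7.8 tcp [0.5661 0.2495 0.1934] q [ 1.    -0.001 -0.001  0.   ] cam [ 0.163 -0.215  1.641]
stop_ring_center [137.2 221. ] 0.67 [0.5605 0.2523 0.06  ]
die_barrel_center [138.5 222. ] 0.77 [0.5647 0.2571 0.032 ]
```

View pics/w4.png

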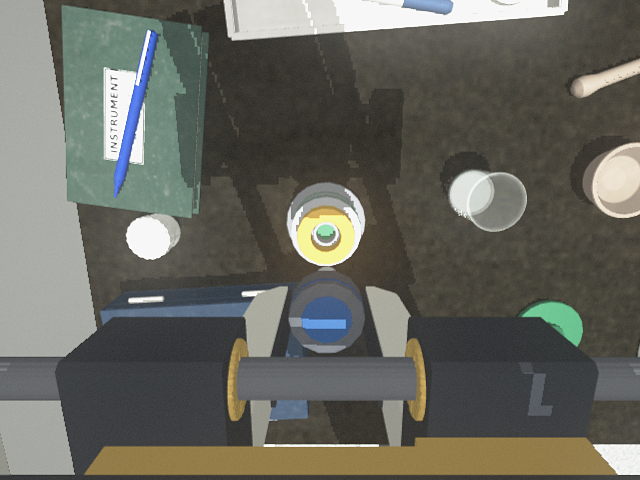

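The plunger hangs straight in the fingers at (327,315), and the ring sits undisturbed on the barrel at (326,233). Carrying it to the socket.

>>> play_rows(
  series=[
    [[-0.4, -0.5, 0], [0, 0, 0], 0],
    [[-1, -1.2, 0], [0, 0, 0], 0],
    [[-1.6, -1.9, 0], [0, 0, 0], 0],
    [[-2.1, -2.7, 0], [0, 0, 0], 0],
    [[-2.4, -3.6, 0], [0, 0, 0], 0],
    [[-2.4, -4.6, 0], [0, 0, 0], 0],
    [[-2.4, -5.6, 0], [0, 0, 0], 0],
    [[-2.4, -6.6, 0], [0, 0, 0], 0],
    [[-2.4, -7.6, 0], [0, 0, 0], 0],
    [[-2.4, -8.5, 0], [0, 0, 0], 0],
  ],
)

```text
t: 8.95
tcp_pos: [0.4464, -0.1775, 0.1952]
orientation: [1.0, -0.001, 0.0, 0.0]
wrist_force: [1.4, 0.3, -1.5]
finger_gap: 0.337
grasp_force: 30.0
```

>>> play_rows(
  series=[
    [[0, -0.7, 0], [0, 0, 0], 0],
    [[0, -1.2, 0], [0, 0, 0], 0],
    [[0, -1.55, -0.2], [0, 0, 0], 0],
    [[0, -1.75, -0.5], [0, 0, 0], 0],
    [[0, -1.75, -0.9], [0, 0, 0], 0],
    [[0, -1.75, -1.2], [0, 0, 0], 0],
    [[0, -1.75, -1.4], [0, 0, 0], 0],
    [[0, -1.75, -1.4], [0, 0, 0], 0],
    [[0, -1.75, -1.4], [0, 0, 0], 0],
  ],
)

```text
t: 9.85
tcp_pos: [0.4471, -0.2622, 0.1252]
orientation: [1.0, -0.0, -0.0, -0.0]
wrist_force: [0.1, 0.3, -0.7]
finger_gap: 0.338
grasp_force: 30.0
```

Run:
```python
from h import *
im=look(["plunger_socket_mouth"],save="w5")
KT=cam("wrist"); print("expected",proj(KT,[.4465,-.263,.048]).round(1))
look(["plunger_socket_mouth","plunger_center"],"top")
```

```text
t 9.9 tcp [ 0.4475 -0.2626  0.1259] q [ 1. -0.  0.  0.] cam [ 0.518 -0.263  0.291]
expected [325.4 258.6]
t 10.0 tcp [ 0.4477 -0.2629  0.1263] q [ 1.    -0.     0.001  0.001] cam [ 0.163 -0.215  1.641]
plunger_socket_mouth [478.6 237. ] 0.96 [ 0.4869 -0.6418  0.048 ]
plunger_socket_mouth [510.2 267. ] 0.69 [ 0.4042 -0.7167  0.048 ]
```

View pics/w5.png

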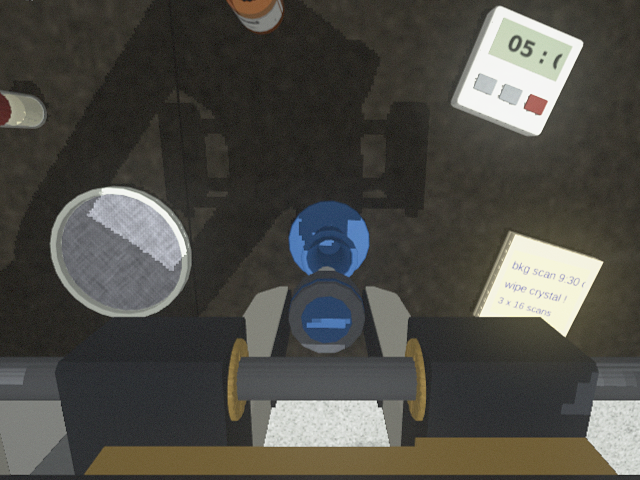

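The funnel mouth is at about (327,256), where I predicted it, and the shaft is above it. Lowering.

>>> play_rows(
  series=[
    [[-0.02, 0, -0.3], [0, 0, 0], 0],
    [[-0.02, 0, -0.6], [0, 0, 0], 0],
    [[-0.02, 0, -0.85], [0, 0, 0], 0],
    [[-0.02, 0, -1.05], [0, 0, 0], 0],
    [[-0.02, 0, -1.2], [0, 0, 0], 0],
    [[-0.02, 0, -1.3], [0, 0, 0], 0],
    [[-0.02, 0, -1.38], [0, 0, 0], 0],
    [[-0.02, 0, -1.4], [0, 0, 0], 0],
    [[-0.02, 0, -1.4], [0, 0, 0], 0],
  ],
)

```text
t: 11.0
tcp_pos: [0.4461, -0.2628, 0.0553]
orientation: [1.0, -0.001, 0.0, 0.0]
wrist_force: [0.1, 0.1, -2.4]
finger_gap: 0.338
grasp_force: 30.0
```

>>> play_rows(
  series=[
    [[0, 0, -0.03], [0, 0, 0], 0],
    [[0, 0, -0.05], [0, 0, 0], 0],
    [[0, 0, -0.07], [0, 0, 0], 0],
    [[0, 0, -0.08], [0, 0, 0], 0],
    [[0, 0, -0.09], [0, 0, 0], 0],
    [[0, 0, -0.09], [0, 0, 0], 0],
  ],
)

```text
t: 11.6
tcp_pos: [0.4459, -0.2626, 0.0506]
orientation: [1.0, -0.001, -0.0, -0.0]
wrist_force: [-0.4, 0.2, -1.2]
finger_gap: 0.34
grasp_force: 30.0
```

>>> play_rows(
  series=[
    [[0, 0, -0.01], [0, 0, 0], 0],
    [[0, 0, -0.02], [0, 0, 0], 0],
    [[0, 0, -0.03], [0, 0, 0], 0],
    [[0, 0, -0.03], [0, 0, 0], 0],
  ],
)

```text
t: 12.0
tcp_pos: [0.4461, -0.2627, 0.0501]
orientation: [1.0, -0.0, 0.0, 0.0]
wrist_force: [-3.8, 2.0, 8.2]
finger_gap: 0.339
grasp_force: 30.0
```

>>> play_rows(
  series=[
    [[0, 0, 0], [0, 0, 0], 40],
    [[0, 0, 0], [0, 0, 0], 50],
    [[0, 0, 0], [0, 0, 0], 70],
    [[0, 0, 0], [0, 0, 0], 70],
    [[0, 0, 0.5], [0, 0, 0], 70],
    [[0, 0, 1.2], [0, 0, 0], 70],
    [[0, 0, 2], [0, 0, 0], 70],
    [[0, 0, 3], [0, 0, 0], 70],
    [[0, 0, 3], [0, 0, 0], 70],
    [[0, 0, 3], [0, 0, 0], 70],
  ],
)

```text
t: 13.0
tcp_pos: [0.4469, -0.2634, 0.2008]
orientation: [1.0, -0.001, 0.002, 0.001]
wrist_force: [-0.7, 0.8, -1.1]
finger_gap: 0.698
grasp_force: 0.0
```

Run:
```python
from h import *
look(["plunger_center"],save="w6")
KT=cam("wrist"); print("expected",proj(KT,[.4465,-.263,.057]).round(1)); circ("wrist","plunger_center",.066)
im=cv2.imread("pics/w6.png"); cv2.imwrite("pics/w6c.png",im[150:350,200:450])
```

```text
t 13.05 tcp [ 0.4459 -0.2627  0.1989] q [ 1.    -0.001  0.     0.   ] cam [ 0.517 -0.264  0.366]
plunger_center [325.2 234.7] 0.92 [ 0.4509 -0.2635  0.077 ]
expected [326.6 232.6]
plunger_center sil 0.7 [ 446.6 -262.3] [31.4 33.3]
```

View pics/w6c.png

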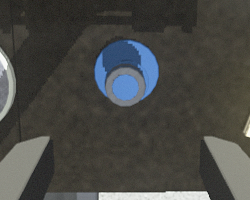

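The plunger stands fully home in the blue socket, with the head at full-frame (325,235), as predicted. Back for the ring.

>>> play_rows(
  series=[
    [[0, 1, 0], [0, 0, 0], 70],
    [[0, 2, 0], [0, 0, 0], 70],
    [[0, 3, 0], [0, 0, 0], 70],
    [[0, 4, 0], [0, 0, 0], 70],
    [[0, 5, 0], [0, 0, 0], 70],
    [[0.2, 5.9, 0], [0, 0, 0], 70],
    [[0.6, 6.8, 0], [0, 0, 0], 70],
    [[1.1, 7.6, 0], [0, 0, 0], 70],
    [[1.7, 8.4, 0], [0, 0, 0], 70],
    [[2, 9.2, 0], [0, 0, 0], 70],
  ],
)

```text
t: 14.15
tcp_pos: [0.5462, 0.199, 0.1966]
orientation: [1.0, -0.0, -0.001, 0.0]
wrist_force: [-0.1, -1.5, 0.5]
finger_gap: 0.698
grasp_force: 0.0
```

>>> play_rows(
  series=[
    [[0.3, 0.6, 0], [0, 0, 0], 70],
    [[0.43, 1.03, -0.5], [0, 0, 0], 70],
    [[0.43, 1.03, -1], [0, 0, 0], 70],
    [[0.43, 1.03, -1.5], [0, 0, 0], 70],
    [[0.43, 1.03, -1.5], [0, 0, 0], 70],
    [[0.43, 1.03, -1.5], [0, 0, 0], 70],
  ],
)

```text
t: 14.75
tcp_pos: [0.5662, 0.2484, 0.1226]
orientation: [1.0, -0.001, -0.002, 0.001]
wrist_force: [0.3, 0.0, 0.8]
finger_gap: 0.699
grasp_force: 0.0
```

Run:
```python
from h import *
look(["stop_ring_center"],save="w7")
for l,z in (("stop_ring_center",.068),("die_base_center",.012)): circ("wrist",l,z)
```

```text
t 14.8 tcp [0.5673 0.2487 0.1243] q [ 1.    -0.001 -0.     0.   ] cam [0.638 0.248 0.288]
stop_ring_center [324.  259.4] 0.74 [0.5689 0.249  0.06  ]
stop_ring_center sil 0.96 [570.5 250.2] [43.2 46.2]
die_base_center sil 0.83 [566.1 250.3] [66.7 74.2]
```

>>> play_rows(
  series=[
    [[0.02, 0.02, -0.4], [0, 0, 0], 70],
    [[0.02, 0.02, -0.8], [0, 0, 0], 70],
    [[0.02, 0.02, -1.1], [0, 0, 0], 70],
    [[0.02, 0.02, -1.28], [0, 0, 0], 70],
    [[0.02, 0.02, -1.36], [0, 0, 0], 70],
    [[0.02, 0.02, -1.37], [0, 0, 0], 70],
    [[0.02, 0.02, -1.37], [0, 0, 0], 55],
    [[0.02, 0.02, -1.37], [0, 0, 0], 40],
    [[0.02, 0.02, -1.37], [0, 0, 0], 30],
    [[0.02, 0.02, -1.37], [0, 0, 0], 30],
  ],
)

```text
t: 15.95
tcp_pos: [0.5689, 0.25, 0.0564]
orientation: [1.0, -0.001, 0.001, -0.0]
wrist_force: [-0.3, -0.7, 1.8]
finger_gap: 0.46
grasp_force: 30.3
```

>>> play_rows(
  series=[
    [[0, 0, 0], [0, 0, 0], 30],
    [[0, 0, 0], [0, 0, 0], 30],
    [[0, 0, 0], [0, 0, 0], 30],
  ],
)

```text
t: 16.25
tcp_pos: [0.5689, 0.25, 0.0563]
orientation: [1.0, -0.001, 0.0, -0.0]
wrist_force: [-1.1, 0.6, 5.2]
finger_gap: 0.463
grasp_force: 30.3
```

>>> play_rows(
  series=[
    [[0, 0, 0.1], [0, 0, 0], 20],
    [[0, 0, 0.3], [0, 0, 0], 20],
    [[0, 0, 0.8], [0, 0, 0], 20],
    [[0, 0, 1.4], [0, 0, 0], 20],
    [[-0.5, -0.2, 1.7], [0, 0, 0], 20],
    [[-1.2, -0.7, 1.7], [0, 0, 0], 20],
    [[-1.9, -1.1, 1.7], [0, 0, 0], 20],
    [[-2.4, -1.4, 1.7], [0, 0, 0], 20],
    [[-2.61, -1.53, 1.5], [0, 0, 0], 20],
    [[-2.61, -1.53, 1.2], [0, 0, 0], 20],
  ],
)

```text
t: 17.25
tcp_pos: [0.4374, 0.1728, 0.1168]
orientation: [1.0, -0.001, 0.001, -0.0]
wrist_force: [0.0, 0.1, -1.7]
finger_gap: 0.457
grasp_force: 30.3
```

>>> play_rows(
  series=[
    [[0, 0, 0], [0, 0, 0], 20],
    [[0, 0, 0], [0, 0, 0], 20],
  ],
)

```text
t: 17.45
tcp_pos: [0.4379, 0.1733, 0.1161]
orientation: [1.0, -0.001, -0.0, 0.0]
wrist_force: [0.0, -0.5, -1.0]
finger_gap: 0.456
grasp_force: 30.3
```

Run:
```python
from h import *
look(["ring_stand_seat","stop_ring_center"],save="w8")
KT=cam("wrist"); s=np.array(telemetry.read_state()["tcp_pos"]);print("exp seat",proj(KT,[.438,.1735,.006]).round(1),"exp foot edge far",proj(KT,[.463,.1735,.006]).round(1),"ring",proj(KT,s+[0,0,.012]).round(1))
circ("wrist","ring_stand_seat",.006);circ("wrist","stop_ring_center",s[2]+.012)
```

```text
t 17.5 tcp [0.4384 0.1735 0.1165] q [ 1.    -0.001  0.    -0.   ] cam [0.509 0.173 0.281]
ring_stand_seat [324.2 242.2] 0.64 [0.4392 0.1741 0.006 ]
stop_ring_center [327.2 244.9] 0.37 [0.4513 0.1721 0.06  ]
exp seat [325.6 244.9] exp foot edge far [325.5 210.1] ring [324.7 317.5]
ring_stand_seat sil 0.84 [442.2 173.6] [40.6 51. ]
stop_ring_center sil 0.63 [542.4 216.7] [36.3 39.1]
stop_ring_center sil 0.6 [440.8 172.9] [42.7 44.6]
```

View pics/w8.png

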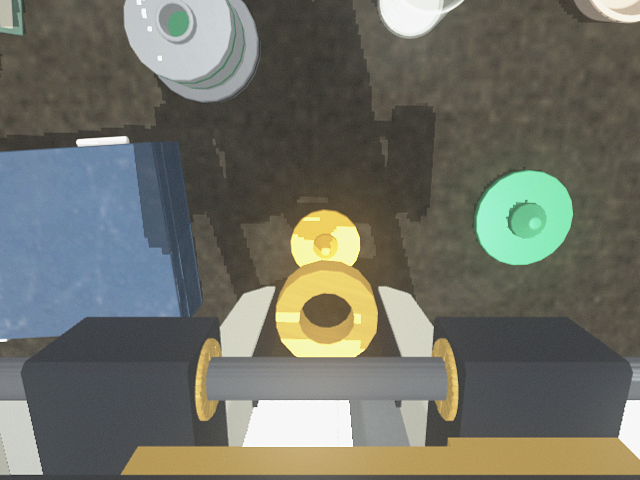

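The ring is level in the fingers at (327,312), the yellow foot and peg are at (325,242) as predicted, and the barrel still stands on its base. Lowering.

>>> play_rows(
  series=[
    [[-0.02, 0, -0.5], [0, 0, 0], 20],
    [[-0.02, 0, -1], [0, 0, 0], 20],
    [[-0.02, 0, -1.4], [0, 0, 0], 20],
    [[-0.02, 0, -1.7], [0, 0, 0], 20],
    [[-0.02, 0, -1.85], [0, 0, 0], 20],
    [[-0.02, 0, -1.95], [0, 0, 0], 20],
    [[-0.02, 0, -2.0], [0, 0, 0], 20],
    [[-0.02, 0, -2.04], [0, 0, 0], 20],
    [[-0.02, 0, -2.04], [0, 0, 0], 20],
  ],
)

```text
t: 18.6
tcp_pos: [0.4373, 0.1735, 0.0141]
orientation: [1.0, -0.001, 0.0, -0.0]
wrist_force: [0.2, 0.3, -0.5]
finger_gap: 0.457
grasp_force: 30.3
```

>>> play_rows(
  series=[
    [[0, 0, -0.02], [0, 0, 0], 20],
    [[0, 0, -0.04], [0, 0, 0], 20],
    [[0, 0, -0.06], [0, 0, 0], 20],
    [[0, 0, -0.06], [0, 0, 0], 20],
  ],
)

```text
t: 19.0
tcp_pos: [0.4369, 0.1733, 0.0106]
orientation: [1.0, -0.001, -0.0, 0.0]
wrist_force: [-0.6, -0.0, -1.5]
finger_gap: 0.456
grasp_force: 30.3
```

>>> play_rows(
  series=[
    [[0, 0, -0.02], [0, 0, 0], 20],
    [[0, 0, -0.03], [0, 0, 0], 20],
    [[0, 0, -0.03], [0, 0, 0], 20],
  ],
)

```text
t: 19.3
tcp_pos: [0.437, 0.1734, 0.0103]
orientation: [1.0, -0.0, -0.0, 0.0]
wrist_force: [-7.4, -2.1, 13.1]
finger_gap: 0.462
grasp_force: 30.2
```

>>> play_rows(
  series=[
    [[0, 0, 0], [0, 0, 0], 50],
    [[0, 0, 0], [0, 0, 0], 60],
    [[0, 0, 0], [0, 0, 0], 65],
    [[0, 0, 0], [0, 0, 0], 65],
    [[0, 0, 0.5], [0, 0, 0], 65],
    [[0, 0, 1.2], [0, 0, 0], 65],
    [[0, 0, 2], [0, 0, 0], 65],
    [[0, 0, 3], [0, 0, 0], 75],
    [[0, 0, 3], [0, 0, 0], 85],
    [[0, 0, 3], [0, 0, 0], 85],
  ],
)

```text
t: 20.3
tcp_pos: [0.4382, 0.1737, 0.1607]
orientation: [1.0, -0.0, 0.002, -0.0]
wrist_force: [-0.3, 0.7, -1.1]
finger_gap: 0.835
grasp_force: 0.0
```

Run:
```python
from h import *
im=look(["stop_ring_center","die_barrel_center"],save="w9")
circ("wrist","stop_ring_center",.022);circ("wrist","die_barrel_center",.052);circ("wrist","die_base_center",.012)
cv2.imwrite("pics/w9c.png",im[0:320,80:460])
```

```text
t 20.35 tcp [0.4369 0.1733 0.1589] q [ 1.    -0.001  0.    -0.   ] cam [0.509 0.173 0.326]
stop_ring_center [329.7 236.3] 0.93 [0.4464 0.1708 0.06  ]
stop_ring_center [214.2  48.6] 0.75 [0.5635 0.2411 0.06  ]
die_barrel_center [214.   53.6] 0.68 [0.5662 0.2486 0.032 ]
stop_ring_center sil 0.66 [434.6 171.7] [42.4 44.9]
die_barrel_center sil 0.96 [560.4 243.9] [53.2 62.2]
die_base_center sil 0.75 [564.7 249.1] [64.6 72.4]
```

View pics/w9c.png

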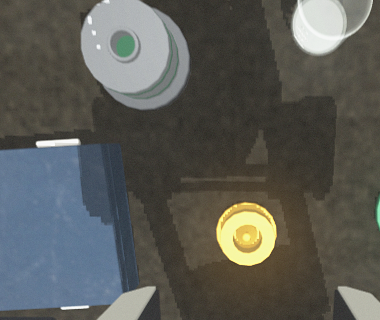

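The ring lies home round the yellow peg (crop 246,235), and the barrel stands on the base at crop (125,45). Going for the barrel.

>>> play_rows(
  series=[
    [[0.6, 0.4, 0], [0, 0, 0], 85],
    [[1.4, 0.8, 0], [0, 0, 0], 85],
    [[2.1, 1.2, 0], [0, 0, 0], 85],
    [[2.61, 1.52, -0.3], [0, 0, 0], 85],
    [[2.61, 1.52, -0.7], [0, 0, 0], 85],
    [[2.61, 1.52, -0.8], [0, 0, 0], 85],
    [[2.61, 1.52, -0.8], [0, 0, 0], 85],
  ],
)

```text
t: 21.3
tcp_pos: [0.5658, 0.2487, 0.1169]
orientation: [1.0, -0.001, -0.002, 0.001]
wrist_force: [-0.4, -0.6, 0.6]
finger_gap: 0.852
grasp_force: 0.0
```

Run:
```python
from h import *
im=look(["die_barrel_center"])
circ("wrist","die_barrel_center",.052);circ("wrist","die_base_center",.012)
```

```text
t 21.35 tcp [0.5665 0.249  0.1185] q [ 1.    -0.001 -0.001  0.   ] cam [0.637 0.248 0.282]
die_barrel_center [323.4 249.7] 0.67 [0.5682 0.2498 0.032 ]
die_barrel_center sil 0.71 [571.1 250. ] [55.  61.6]
die_base_center sil 0.62 [566.4 250.3] [66.9 73.2]
```

>>> play_rows(
  series=[
    [[0.02, 0.02, -0.5], [0, 0, 0], 85],
    [[0.02, 0.02, -1], [0, 0, 0], 85],
    [[0.02, 0.02, -1.4], [0, 0, 0], 85],
    [[0.02, 0.02, -1.7], [0, 0, 0], 85],
    [[0.02, 0.02, -1.9], [0, 0, 0], 85],
    [[0.02, 0.02, -1.99], [0, 0, 0], 85],
    [[0.02, 0.02, -1.99], [0, 0, 0], 70],
    [[0.02, 0.02, -1.99], [0, 0, 0], 60],
    [[0.02, 0.02, -1.99], [0, 0, 0], 50],
    [[0.02, 0.02, -1.99], [0, 0, 0], 45],
  ],
)

```text
t: 22.5
tcp_pos: [0.5692, 0.2506, 0.0207]
orientation: [1.0, -0.0, 0.001, -0.0]
wrist_force: [0.7, -0.3, 2.6]
finger_gap: 0.595
grasp_force: 30.0
```

>>> play_rows(
  series=[
    [[0, 0, 0], [0, 0, 0], 40],
    [[0, 0, 0], [0, 0, 0], 40],
    [[0, 0, 0], [0, 0, 0], 40],
  ],
)

```text
t: 22.8
tcp_pos: [0.5692, 0.2505, 0.0207]
orientation: [1.0, -0.001, 0.001, -0.0]
wrist_force: [-0.6, 0.1, 4.8]
finger_gap: 0.599
grasp_force: 30.0
```

>>> play_rows(
  series=[
    [[0, 0, 0.1], [0, 0, 0], 40],
    [[0, 0, 0.25], [0, 0, 0], 40],
    [[0, 0, 0.5], [0, 0, 0], 40],
    [[0, 0, 0.9], [0, 0, 0], 40],
    [[0, 0, 1.5], [0, 0, 0], 40],
    [[-0.3, -0.1, 2], [0, 0, 0], 40],
    [[-0.9, -0.6, 2], [0, 0, 0], 40],
    [[-1.5, -1.2, 2], [0, 0, 0], 40],
    [[-2, -1.9, 2], [0, 0, 0], 40],
    [[-2.26, -2.7, 2], [0, 0, 0], 40],
  ],
)

```text
t: 23.8
tcp_pos: [0.4534, 0.115, 0.1201]
orientation: [1.0, 0.0, -0.0, -0.0]
wrist_force: [1.9, -0.6, -3.0]
finger_gap: 0.598
grasp_force: 30.0
```

>>> play_rows(
  series=[
    [[0, -0.6, 0], [0, 0, 0], 40],
    [[0, -1.1, 0], [0, 0, 0], 40],
    [[0, -1.45, -0.1], [0, 0, 0], 40],
    [[0, -1.59, -0.3], [0, 0, 0], 40],
    [[0, -1.59, -0.4], [0, 0, 0], 40],
    [[0, -1.59, -0.4], [0, 0, 0], 40],
    [[0, -1.59, -0.4], [0, 0, 0], 40],
  ],
)

```text
t: 24.5
tcp_pos: [0.4552, 0.0367, 0.0994]
orientation: [1.0, -0.0, -0.0, -0.0]
wrist_force: [0.4, -0.5, -3.6]
finger_gap: 0.594
grasp_force: 30.0
```

Run:
```python
from h import *
look(["barrel_stand_seat","die_barrel_center","die_base_center"],save="w10")
KT=cam("wrist"); s=np.array(telemetry.read_state()["tcp_pos"]);print("exp seat",proj(KT,[.4555,.0355,.006]).round(1),"far edge",proj(KT,[.4895,.0355,.006]).round(1),"barrel shoulder",proj(KT,s+[0,0,.031]).round(1))
circ("wrist","die_barrel_center",s[2]+.031)
```

```text
t 24.55 tcp [0.4554 0.0367 0.0997] q [ 1.  0. -0. -0.] cam [0.526 0.036 0.265]
barrel_stand_seat [325.4 246.4] 0.78 [0.4578 0.0367 0.006 ]
barrel_stand_seat [120.1 283. ] 0.45 [0.4319 0.1771 0.006 ]
die_barrel_center [325.2 320.9] 0.94 [0.416  0.0368 0.032 ]
exp seat [326.6 250.4] far edge [326.6 199.8] barrel shoulder [324.5 339.4]
die_barrel_center sil 0.7 [467.   35.6] [46.1 56.5]
```

View pics/w10.png

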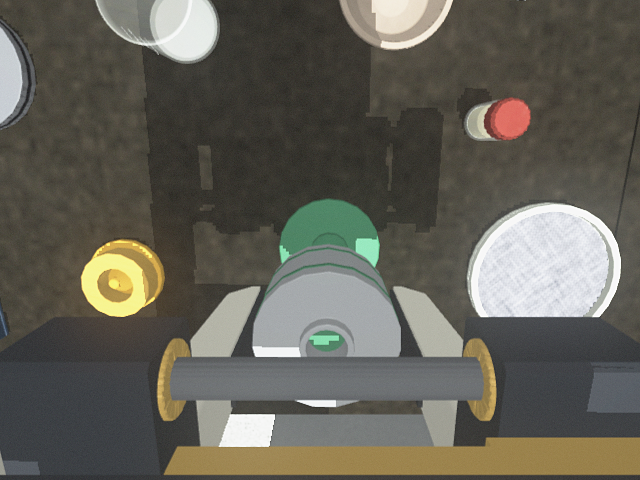

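The barrel is upright in the fingers, with its neck at (327,342), and the green foot is centred on column 329 with its far edge at row 199, as predicted. Lowering.

>>> play_rows(
  series=[
    [[0, -0.02, -0.4], [0, 0, 0], 40],
    [[0, -0.02, -0.8], [0, 0, 0], 40],
    [[0, -0.02, -1.1], [0, 0, 0], 40],
    [[0, -0.02, -1.3], [0, 0, 0], 40],
    [[0, -0.02, -1.45], [0, 0, 0], 40],
    [[0, -0.02, -1.55], [0, 0, 0], 40],
    [[0, -0.02, -1.6], [0, 0, 0], 40],
    [[0, -0.02, -1.6], [0, 0, 0], 40],
    [[0, -0.02, -1.6], [0, 0, 0], 40],
  ],
)

```text
t: 25.65
tcp_pos: [0.4559, 0.0348, 0.0202]
orientation: [1.0, -0.001, 0.0, 0.0]
wrist_force: [-0.0, -0.2, -2.9]
finger_gap: 0.597
grasp_force: 30.0
```

>>> play_rows(
  series=[
    [[0, 0, -0.02], [0, 0, 0], 40],
    [[0, 0, -0.04], [0, 0, 0], 40],
    [[0, 0, -0.06], [0, 0, 0], 40],
    [[0, 0, -0.08], [0, 0, 0], 40],
    [[0, 0, -0.08], [0, 0, 0], 40],
    [[0, 0, -0.08], [0, 0, 0], 40],
  ],
)

```text
t: 26.25
tcp_pos: [0.4554, 0.0349, 0.0156]
orientation: [1.0, -0.001, -0.0, -0.0]
wrist_force: [-0.3, 0.7, -3.4]
finger_gap: 0.594
grasp_force: 30.0
```

>>> play_rows(
  series=[
    [[0, 0, -0.02], [0, 0, 0], 40],
    [[0, 0, -0.03], [0, 0, 0], 40],
    [[0, 0, -0.03], [0, 0, 0], 40],
  ],
)

```text
t: 26.55
tcp_pos: [0.4556, 0.0348, 0.0146]
orientation: [1.0, -0.0, 0.0, 0.0]
wrist_force: [-3.4, -0.1, 4.1]
finger_gap: 0.597
grasp_force: 30.0
```

>>> play_rows(
  series=[
    [[0, 0, -0.01], [0, 0, 0], 62],
    [[0, 0, -0.01], [0, 0, 0], 70],
    [[0, 0, -0.01], [0, 0, 0], 85],
    [[0, 0, -0.01], [0, 0, 0], 85],
    [[0, 0, 0.5], [0, 0, 0], 85],
    [[0, 0, 1.2], [0, 0, 0], 85],
    [[0, 0, 2], [0, 0, 0], 85],
    [[0, 0, 3], [0, 0, 0], 85],
    [[0, 0, 3], [0, 0, 0], 70],
    [[0, 0, 3], [0, 0, 0], 70],
  ],
)

```text
t: 27.55
tcp_pos: [0.4568, 0.0348, 0.1658]
orientation: [1.0, -0.001, 0.002, 0.0]
wrist_force: [0.1, -1.0, -1.1]
finger_gap: 0.731
grasp_force: 0.0
```

Run:
```python
from h import *
im=look(["die_barrel_center","base_dish_seat"],save="w11")
circ("wrist","die_barrel_center",.046);circ("wrist","base_dish_seat",.007)
cv2.imwrite("pics/w11c.png",im[0:300])
```

```text
t 27.6 tcp [0.4555 0.0348 0.1639] q [ 1.    -0.001  0.     0.   ] cam [0.527 0.034 0.331]
die_barrel_center [325.6 238.3] 0.89 [0.4558 0.0347 0.032 ]
die_barrel_center [161.8 256.1] 0.58 [0.4417 0.1618 0.032 ]
base_dish_seat [497.3 250.7] 0.56 [ 0.4381 -0.1105  0.004 ]
base_dish_seat [199.3  46.8] 0.2 [0.596  0.1287 0.004 ]
die_barrel_center sil 0.75 [558.1 219.5] [61.9 62.8]
die_barrel_center sil 0.55 [454.1  34.3] [53.9 59.4]
base_dish_seat sil 0.64 [ 433.9 -109.3] [ 98.5 102.1]
```

View pics/w11c.png

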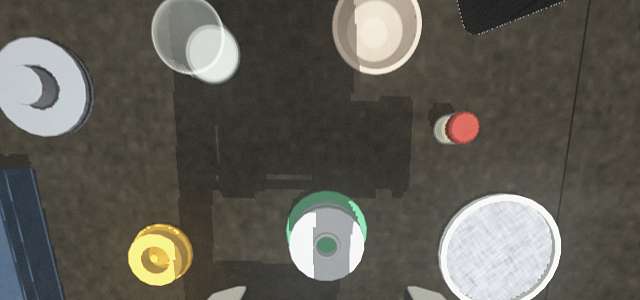

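The barrel stands home on the green foot (327,242). The bare base is at the upper left with its stub at (38,88), and the beaker and vial are untouched. Going for the base.

>>> play_rows(
  series=[
    [[0, 0.8, 0], [0, 0, 0], 70],
    [[0, 1.7, 0], [0, 0, 0], 70],
    [[0.4, 2.5, 0], [0, 0, 0], 70],
    [[1, 3.1, 0], [0, 0, 0], 70],
    [[1.6, 3.7, 0], [0, 0, 0], 70],
    [[2.1, 4.2, 0], [0, 0, 0], 70],
    [[2.23, 4.3, -0.4], [0, 0, 0], 70],
    [[2.23, 4.3, -0.9], [0, 0, 0], 70],
    [[2.23, 4.3, -1], [0, 0, 0], 70],
    [[2.23, 4.3, -1], [0, 0, 0], 70],
  ],
)

```text
t: 28.8
tcp_pos: [0.5652, 0.2492, 0.1117]
orientation: [1.0, -0.001, -0.002, 0.001]
wrist_force: [-0.1, 1.1, -0.5]
finger_gap: 0.697
grasp_force: 0.0
```

Run:
```python
from h import *
im=look(["die_base_center"])
circ("wrist","die_base_center",.012)
```

```text
t 28.85 tcp [0.5663 0.2495 0.1136] q [ 1.    -0.001 -0.001  0.   ] cam [0.637 0.249 0.277]
die_base_center [324.6 248.8] 0.76 [0.5663 0.2495 0.02  ]
die_base_center sil 0.71 [569.5 249.9] [69.3 70.4]
```

>>> play_rows(
  series=[
    [[0.02, 0, -0.5], [0, 0, 0], 70],
    [[0.02, 0, -1], [0, 0, 0], 70],
    [[0.02, 0, -1.4], [0, 0, 0], 70],
    [[0.02, 0, -1.7], [0, 0, 0], 70],
    [[0.02, 0, -1.9], [0, 0, 0], 70],
    [[0.02, 0, -2.0], [0, 0, 0], 60],
    [[0.02, 0, -2.01], [0, 0, 0], 45],
    [[0.02, 0, -2.01], [0, 0, 0], 30],
    [[0.02, 0, -2.01], [0, 0, 0], 20],
    [[0.02, 0, -2.01], [0, 0, 0], 15],
  ],
)

```text
t: 29.95
tcp_pos: [0.5686, 0.2501, 0.0145]
orientation: [1.0, -0.001, 0.001, -0.0]
wrist_force: [-0.1, 0.6, -0.0]
finger_gap: 0.32
grasp_force: 0.0
```

>>> play_rows(
  series=[
    [[0, 0, 0], [0, 0, 0], 15],
    [[0, 0, 0], [0, 0, 0], 15],
    [[0, 0, 0], [0, 0, 0], 15],
  ],
)

```text
t: 30.25
tcp_pos: [0.5685, 0.2501, 0.0144]
orientation: [1.0, -0.0, 0.001, -0.0]
wrist_force: [-0.8, -0.1, 5.6]
finger_gap: 0.283
grasp_force: 30.0
```

>>> play_rows(
  series=[
    [[0, 0, 0.1], [0, 0, 0], 10],
    [[0, 0, 0.3], [0, 0, 0], 10],
    [[0, 0, 0.8], [0, 0, 0], 10],
    [[0, 0, 1.5], [0, 0, 0], 10],
    [[-0.2, -0.1, 2.1], [0, 0, 0], 10],
    [[-0.7, -0.5, 2.3], [0, 0, 0], 10],
    [[-1.3, -1, 2.3], [0, 0, 0], 10],
    [[-1.9, -1.7, 2.3], [0, 0, 0], 10],
    [[-2.4, -2.4, 2.3], [0, 0, 0], 10],
    [[-2.62, -3.2, 2.3], [0, 0, 0], 10],
  ],
)

```text
t: 31.25
tcp_pos: [0.4344, 0.0893, 0.1283]
orientation: [1.0, 0.0, -0.001, -0.0]
wrist_force: [1.4, -0.5, -3.2]
finger_gap: 0.282
grasp_force: 30.0
```

>>> play_rows(
  series=[
    [[0, -0.8, 0], [0, 0, 0], 10],
    [[0, -1.6, 0], [0, 0, 0], 10],
    [[0, -2.4, 0], [0, 0, 0], 10],
    [[0, -3.1, 0], [0, 0, 0], 10],
    [[0, -3.7, 0], [0, 0, 0], 10],
    [[0, -4.01, -0.3], [0, 0, 0], 10],
    [[0, -4.01, -0.8], [0, 0, 0], 10],
    [[0, -4.01, -1], [0, 0, 0], 10],
    [[0, -4.01, -1], [0, 0, 0], 10],
    [[0, -4.01, -1], [0, 0, 0], 10],
  ],
)

```text
t: 32.25
tcp_pos: [0.437, -0.1103, 0.0792]
orientation: [1.0, -0.0, -0.0, -0.0]
wrist_force: [-0.7, -0.2, -3.2]
finger_gap: 0.284
grasp_force: 30.0
```

Run:
```python
from h import *
look(["base_dish_seat"],save="w12")
KT=cam("wrist"); print("far rim",proj(KT,[.437+.05,-.1105,.01]).round(1),"sides",proj(KT,[.46,-.1105+.0444,.01]).round(1),proj(KT,[.46,-.1105-.0444,.01]).round(1))
```

```text
t 32.3 tcp [ 0.4376 -0.1105  0.0797] q [ 1.    -0.     0.001  0.   ] cam [ 0.508 -0.111  0.245]
far rim [324.9 179.6] sides [250.8 225.2] [399.2 225.1]
```

View pics/w12.png

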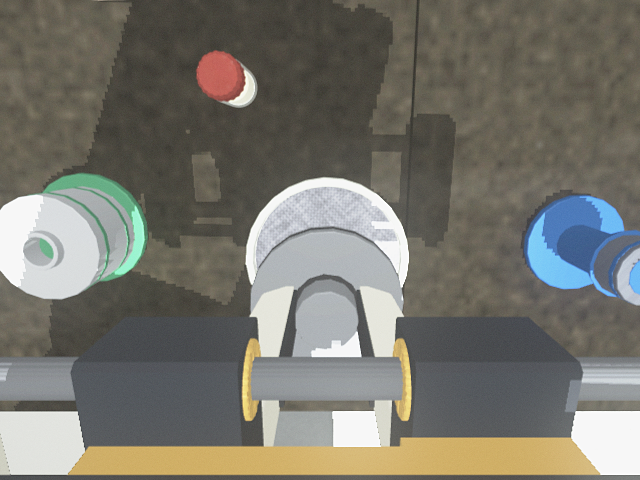

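The base is held level over the dish. The far rim at row 178 and centre column 327 match prediction. Lowering.

>>> play_rows(
  series=[
    [[0, 0, -0.3], [0, 0, 0], 10],
    [[0, 0, -0.6], [0, 0, 0], 10],
    [[0, 0, -0.85], [0, 0, 0], 10],
    [[0, 0, -1], [0, 0, 0], 10],
    [[0, 0, -1.1], [0, 0, 0], 10],
    [[0, 0, -1.15], [0, 0, 0], 10],
    [[0, 0, -1.18], [0, 0, 0], 10],
    [[0, 0, -1.2], [0, 0, 0], 10],
    [[0, 0, -1.2], [0, 0, 0], 10],
  ],
)

```text
t: 33.25
tcp_pos: [0.4372, -0.1108, 0.0189]
orientation: [1.0, -0.001, 0.0, 0.0]
wrist_force: [-0.5, 0.7, -4.1]
finger_gap: 0.283
grasp_force: 30.0
```

>>> play_rows(
  series=[
    [[0, 0, -0.01], [0, 0, 0], 10],
    [[0, 0, -0.02], [0, 0, 0], 10],
    [[0, 0, -0.02], [0, 0, 0], 10],
  ],
)

```text
t: 33.55
tcp_pos: [0.4373, -0.1108, 0.0183]
orientation: [1.0, -0.001, 0.0, 0.0]
wrist_force: [-3.1, 1.3, 4.8]
finger_gap: 0.281
grasp_force: 30.0
```

Contact. Releasing and rising.

>>> play_rows(
  series=[
    [[0, 0, -0.01], [0, 0, 0], 32],
    [[0, 0, -0.01], [0, 0, 0], 40],
    [[0, 0, -0.01], [0, 0, 0], 55],
    [[0, 0, -0.01], [0, 0, 0], 60],
    [[0, 0, 0.4], [0, 0, 0], 60],
    [[0, 0, 1.2], [0, 0, 0], 60],
    [[0, 0, 2.2], [0, 0, 0], 60],
    [[0, 0, 3.2], [0, 0, 0], 60],
    [[0, 0, 4.2], [0, 0, 0], 60],
    [[0, 0, 5], [0, 0, 0], 60],
  ],
)

```text
t: 34.55
tcp_pos: [0.4373, -0.1108, 0.271]
orientation: [1.0, -0.001, 0.001, 0.001]
wrist_force: [1.0, 0.3, -0.4]
finger_gap: 0.601
grasp_force: 0.0
```

>>> play_rows(
  series=[
    [[-1, 0, 0], [0, 0, 0], 60],
    [[-1, 0, 0], [0, 0, 0], 60],
    [[-1, 0, 0], [0, 0, 0], 60],
    [[-1, 0, 0], [0, 0, 0], 60],
  ],
)

```text
t: 34.95
tcp_pos: [0.3873, -0.1107, 0.2675]
orientation: [1.0, -0.001, 0.0, -0.0]
wrist_force: [1.0, -0.2, -0.0]
finger_gap: 0.599
grasp_force: 0.0
```

Run:
```python
from h import *
look(["plunger_center","die_base_center","base_dish_seat"],save="w13")
circ("wrist","die_base_center",.016);circ("wrist","base_dish_seat",.01)
```

```text
t 35.0 tcp [ 0.3873 -0.1107  0.2673] q [ 1. -0. -0. -0.] cam [ 0.458 -0.111  0.433]
plunger_center [494.8 154.4] 0.81 [ 0.4465 -0.2572  0.077 ]
die_base_center [325.1 167.2] 0.66 [ 0.4323 -0.1102  0.02  ]
die_base_center sil 0.91 [ 435.5 -111.4] [68.3 68.6]
base_dish_seat sil 0.92 [ 436.3 -111.3] [97.4 97.7]
```

View pics/w13.png

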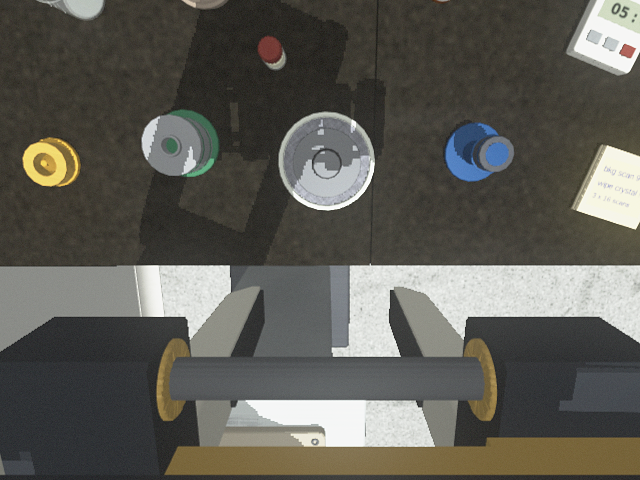

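All four parts are in place: ring (50,162), barrel (178,145), base centred in the dish (327,162), plunger (494,153). The vial and beaker are where they were.

```bash
python3 -c "
from workcell import ctrl; print(ctrl.close_job())"
```

```text
the job is handed in; nothing more can be done
None
```

The die is apart and handed in: plunger, ring, barrel and base, in that order, are each on their stands, and the beaker and vial were left alone; it took about 35 s of the 141 s.

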